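# Snug the clean-out plug, then reopen the pump's suction valve

## Robot

A 6-joint arm with a two-finger parallel gripper is mounted at the origin on the work surface. World frame = base frame: x ahead of the robot, y to its left, z up, the work surface at z = 0. Lengths are in m, angles in rad, forces in N, time in s.
With the tool pointing down it reaches from about 0.25 to 0.775 m from the base axis. Payload 4 kg.
Tool frame: the origin (TCP) lies at the very end of the fingers, on their centre line; the grasp point (between the pads) lies hold_point_z behind it (hold_point_z is the distance from the TCP to the grasp point, in m); z points along the fingers, y is the direction in which the jaws open and shut (so a half turn about z gives the same grasp; the last joint's range is limited). The gripper opens to 94 mm and grips with 3 to 60 N. Pads are 16 mm wide; open, the fingers measure 119 mm over their backs; the gripper's body (75 mm by 177 mm) begins 78 mm behind the grasp point.
Start: joints at [1.18, 0.087, 1.371, -0, 1.684, -0.103], TCP at [0.156, 0.527, 0.206] pointing down, gripper open.
Joint ranges: [-3.1, 3.1], [-0.76, 2.03], [0.27, 2.55], [-1.08, 4.22], [0.17, 2.65], [-2.57, 2.57]. Speed limits (rad/s): [2.79, 2.79, 3.14, 3.14, 3.14, 3.14].

## Interface

Orientations are given as [roll, pitch, yaw] about the fixed x, y, z axes, in that order (R = Rz(yaw) Ry(pitch) Rx(roll)).
In Python, from bench import * gives the robot as it stands.
- The arm moves only by the tool step_arm, never from a script. Its argument "increments" is text: rows parted by semicolons, each of 6 numbers parted by spaces: the shift along the tool's x, y, z in cm, then the turn, a rotation vector about the tool's x, y, z in rad. A call has 1 to 5 rows; each row shifts and turns the commanded pose from where the row before left it, along the tool's axes as they then stand; what a row does not reach is not made up. A row lasts 1/10 s, in which the tool goes at most 50 mm and 8.59 degrees, less where a joint would pass 70% of its speed; a pose out of reach is approached as far as the arm can. A call is refused whole if a number of a shift passes 5 or a number of a turn 0.15, either way. A call with a gripper value outside its range is refused whole. "claw" is the gripper's target within -1 to 1 (shut at 1, half-way at 0, fully open at -1), set as the call begins (left out, the last holds). The fingers move at their own pace and stop on an object; the grip force is fixed at half the most. Time passes only in rows, so rows that do not move let the fingers close. It gives the time, the measured TCP pose, the force and the opening at its end, in the units of the state.
- get_obs(): the state, without advancing time (a new reading comes with each control period).
- snapshot(name): name is "scene" or "top" or "wrist"; returns the picture (400x640x3 uint8, red, green, blue); there is no depth.
- calibration(name): a dict with "camera_matrix" (3x3 intrinsics, pixels), "eye" and "orientation" of the camera in the world; the wrist camera has in their place "tool_from_camera" (4x4, takes a point from camera to tool coordinates, whose origin is the TCP and whose axes are the flange's). Camera axes: x right, y up, looking along -z (the intrinsics and any distortion apply to the point x, -y, -z); pixel columns grow to the right and rows downward; lengths in m; the calibration is good to about 2 mm. A picture is of the moment at which its call begins: read the wrist's pose just before it. calibration takes no time and is no camera call.
- close_job(): hands the job in, once; it reports no verdict.
The state is a dict: "time": time; "joint_positions": joint angles; "qvel": joint speeds; "joint_torque": joint torques, N m; "tool_pos": TCP position; "ee_rot": TCP orientation; "wrist_force": force on the tool from outside, world axes, zero at the start; "wrist_torque": the same for the moment, N m; "width": finger opening in m.
Only numpy, scipy, OpenCV 4.12 (cv2) and the standard library are available. Lean on these libraries where they do the work, as an engineer would, in place of code of your own. Each camera call takes 0.05 s, during which the arm holds its last target. There are 200 camera calls.

## Task

The pump's suction line has been cleaned out and its grey clean-out plug is only started in the tapered thread: take it by the square head and turn it clockwise until the taper bites and it goes snug, just firm, without forcing it. Once it is snug, and not before, put the line back in service by turning the red valve lever fully open, in line with the pipe. Leave the bottle, cup and spare elbow on the bench alone.

Things in the scene. Friction and masses are not known exactly. Their poses are not given: they have to be found in the camera images.
- line: fixed suction line: white 60 mm pipe along its y, axis 95 mm above the bench, joining a clear sump, a grey ball valve (y = +120 mm), a white clean-out tee (y = -85 mm) and a pump. Origin on the bench under the pipe; x away from the robot at yaw 0, z up. The tee's branch leans 31 degrees (0.54 rad) from vertical to the line's +x side, away from the robot
- plug_head (a point): centre of the dark grey plug's square head, 38 mm across flats, 34 mm tall along its axis (17 mm either side of this point), on a 75 mm flange whose face is 17 mm inwards of it. z: the plug's axis, outwards, leaning 31 degrees; x, y: square to the flats. Tighten clockwise seen from outside (a negative turn about this z); the head turns on the spot
- bite (a joint): rad turned since the plug's taper began to bite: 0 while it still runs in the thread, falling back if undone. 0.6 to 2.0 rad of turn are left at the start before it bites (not visible). It runs at 0.2 N m; once it bites the turning torque climbs 2 N m per rad. Just firm: 0.07 to 0.25 (0.4 to 0.75 N m). Past 0.4 (1.05 N m) the fitting cracks. Let go, it settles to 0.12 at most
- valve_stem (a point): fixed point on the vertical axis of the valve lever, half-way up the lever; axes as line
- lever_end (a point): point on the red valve lever 110 mm from its axis and 18 mm short of its end, half-way up; the lever is a bar 22 mm wide, 16 mm tall, 128 mm long from the axis, at the same height all the way round; nothing stands within 12 mm under its outer 90 mm. Its x points along the lever from the axis towards the end
- valve (a joint): turn of the valve lever, rad: about 0 shut (lever square to the pipe, pointing to the line's +x side), grows counter-clockwise seen from above, 1.571 fully open on its stop (lever along the pipe, pointing to the line's +y side, towards the sump). Takes about 0.5 N m (5 N near its end) and stays where it is left
- pump_top (a point): top of the white elbow above the black and blue pump, 245 mm above the bench: the tallest thing at that end. The pump reaches 75 mm to either side along the line's x and from 79 mm inwards (towards the plug) to 201 mm outwards along its y; the pressure pipe runs off along the line's +x
- sump_edge (a point): middle of the top edge of the clear acrylic sump's wall that faces the valve, 226 mm above the bench; the sump fills 180 mm to either side along the line's x and 340 mm outwards along its y
- bottle: white bottle with blue label and cap, 64 mm wide and 150 mm tall, standing; origin at the centre of its underside; leave alone
- cup: clear plastic cup, 84 mm wide at the rim and 95 mm tall, standing; origin at the centre of its underside; leave alone
- elbow: spare white pipe elbow, about 105 mm long and 105 mm tall, standing on one mouth; origin at the centre of its underside; leave alone

How it is judged:
On the way, in this order (a step that is already met when the one before it is completed fails the run):
1. the plug is snug while the valve is still shut (value of joint bite above 0.05 rad and value of joint valve below 0.35 rad), for 0.3 s.
2. the valve is fully open with the plug still snug (value of joint valve above 1.45 rad and value of joint bite above 0.05 rad), for 0.2 s.
At the end, for the whole second after the job is handed in: the plug is snug (bite above 0.05 rad) and let go, the valve lever is within 7 degrees of fully open (above 1.45 rad), and the bottle, cup and elbow are within 30 mm of where they stood (all of step 2 and distance of each of bottle, cup, elbow from where it was at the start of the episode below 0.03 m); the robot touches nothing.
It fails at once if the plug is forced: turned more than 0.4 rad past its bite (value of joint bite above 0.4 rad).
It fails at once if the valve is opened (past 0.35 rad) while the plug is not snug (value of joint valve above 0.35 rad and value of joint bite below 0.03 rad).
It fails at once if the bottle, cup or elbow is moved by more than 30 mm or tipped over (distance of any of bottle, cup, elbow from where it was at the start of the episode above 0.03 m or angle between any of bottle, cup, elbow's own z axis and vertical above 0.5 rad).
It also fails if it takes over 72 s, if anything falls off the work surface, if the arm or the gripper's body presses on something with over 40 N, if the wrist force passes 120 N, or if a joint passes its speed limit or range.

## Working session

There is one attempt and no reset: what is moved stays moved. The work goes in short steps, Python scripts to look and compute and a tool call to move; the robot and the scene stay as the last step left them, time stands still between calls to the robot, and variables do not carry over. Pictures are saved under pics/ and viewed, about 8 in all and at most 12, crops included, and the job is handed in when it is done.

Besides the shell and the picture viewer there is one more tool, called after ">>>" as name(argument=value, ...), one argument or row to a line, values as JSON. step_arm: Moves the arm, as the interface text tells. Its arguments: {"type":"object","properties":{"increments":{"type":"string"},"claw":{"type":"number"}},"required":["increments"]}

```bash
ls; mkdir -p pics; python3 - <<'E'
from bench import *
import cv2,numpy as np
o=get_obs();print({k:np.round(v,3).tolist() for k,v in o.items()})
ims=[snapshot(n) for n in("scene","top","wrist")]
for n,i in zip(("scene","top","wrist"),ims):
    cv2.imwrite(f"pics/{n}0.png",i[:,:,::-1]); c=calibration(n); print(n,{k:np.round(v,4).tolist() if not isinstance(v,str) else v for k,v in c.items()})
E
```

```text
pics
{'time': 0.0, 'joint_positions': [1.18, 0.088, 1.372, -0.0, 1.684, -0.103], 'qvel': [-0.0, -0.001, 0.0, -0.001, -0.0, 0.0], 'joint_torque': [0.0, -34.019, -30.242, 0.072, 0.033, -0.0], 'tool_pos': [0.156, 0.527, 0.204], 'ee_rot': [-3.139, -0.0, 2.854], 'wrist_force': [0.689, -0.125, 0.629], 'wrist_torque': [-0.038, 0.028, 0.008], 'width': 0.094}
scene {'camera_matrix': [[473.7758, 0.0, 316.9387], [0.0, 473.7758, 197.1415], [0.0, 0.0, 1.0]], 'eye': [1.5899, -0.4191, 0.9915], 'orientation': [0.9283, -0.0096, 1.1372]}
top {'camera_matrix': [[447.421, 0.0, 325.7362], [0.0, 447.421, 193.6389], [0.0, 0.0, 1.0]], 'eye': [0.3898, 0.0505, 1.3577], 'orientation': [0.1552, 0.0064, -1.5824]}
wrist {'camera_matrix': [[330.1727, 0.0, 322.6658], [0.0, 330.1727, 197.7052], [0.0, 0.0, 1.0]], 'tool_from_camera': [[-0.0005, 0.9573, 0.2892, 0.0852], [1.0, 0.0001, 0.0013, 0.0005], [0.0012, 0.2892, -0.9573, -0.1792], [0.0, 0.0, 0.0, 1.0]]}
```

View pics/scene0.png

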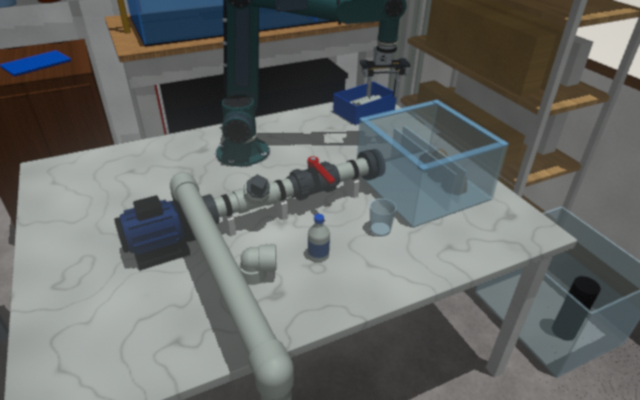

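View pics/top0.png

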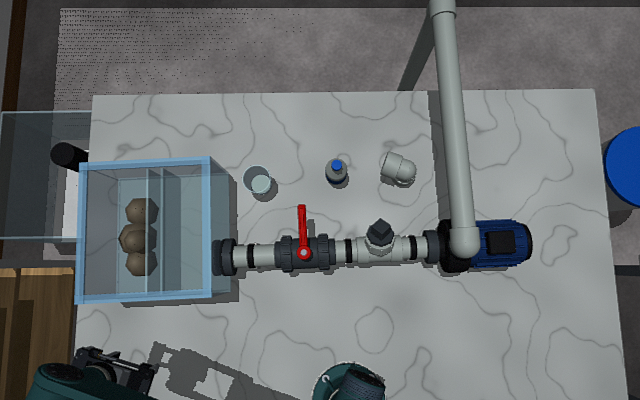

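```bash
cat > h.py <<'E'
import numpy as np,cv2
from scipy.spatial.transform import Rotation as R
from bench import *
def rays(name,px,obs=None):
    c=calibration(name);K=np.array(c["camera_matrix"])
    p=np.atleast_2d(px).astype(float);d=np.c_[(p[:,0]-K[0,2])/K[0,0],-(p[:,1]-K[1,2])/K[1,1],-np.ones(len(p))]
    if name=="wrist":
        T=np.array(c["tool_from_camera"]);Rt=R.from_euler('xyz',obs["ee_rot"]).as_matrix()
        M=Rt@T[:3,:3];e=np.array(obs["tool_pos"])+Rt@T[:3,3]
    else: M=R.from_euler('xyz',c["orientation"]).as_matrix();e=np.array(c["eye"])
    d=d@M.T;return e,d/np.linalg.norm(d,axis=1)[:,None]
def plane(name,px,z,obs=None):
    e,d=rays(name,px,obs);return e+d*((z-e[2])/d[:,2])[:,None]
def tri(rs):
    A=np.zeros((3,3));b=np.zeros(3)
    for e,d in rs: P=np.eye(3)-np.outer(d,d);A+=P;b+=P@e
    x=np.linalg.solve(A,b);return x,[np.linalg.norm((np.eye(3)-np.outer(d,d))@(x-e)) for e,d in rs]
def proj(name,X,obs=None):
    c=calibration(name);K=np.array(c["camera_matrix"])
    if name=="wrist":
        T=np.array(c["tool_from_camera"]);Rt=R.from_euler('xyz',obs["ee_rot"]).as_matrix()
        M=Rt@T[:3,:3];e=np.array(obs["tool_pos"])+Rt@T[:3,3]
    else: M=R.from_euler('xyz',c["orientation"]).as_matrix();e=np.array(c["eye"])
    q=(np.atleast_2d(X)-e)@M;return np.c_[K[0,2]+K[0,0]*q[:,0]/-q[:,2],K[1,2]+K[1,1]*q[:,1]/q[:,2]]
E
python3 - <<'E'
from h import *
a=cv2.imread("pics/scene0.png");b=cv2.imread("pics/top0.png")
for n,i in(("s",a),("t",b)):
    r=i.astype(int);m=((r[:,:,2]>110)&(r[:,:,1]<70)&(r[:,:,0]<70)).astype(np.uint8)
    nn,l,st,ce=cv2.connectedComponentsWithStats(m)
    for k in range(1,nn):
        if st[k,4]>30: print(n,st[k],ce[k].round(1),cv2.boxPoints(cv2.minAreaRect(np.argwhere(l==k)[:,::-1].astype(np.float32))).round(1).tolist())
c=np.vstack([cv2.resize(a[145:215,225:345],None,fx=4,fy=4,interpolation=2),cv2.resize(b[195:280,285:405],None,fx=4,fy=4,interpolation=2)])
c=cv2.resize(c,None,fx=.95,fy=.95);print(c.shape);cv2.imwrite("pics/c1.png",c)
E
```

```text
s [308 158  26  24 168] [321.4 169.4] [[307.0, 160.10000610351562], [312.29998779296875, 154.5], [335.8999938964844, 176.89999389648438], [330.6000061035156, 182.5]]
t [297 204  14  55 394] [302.2 232.7] [[297.0, 204.0], [310.0, 204.0], [310.0, 258.0], [297.0, 258.0]]
(589, 456, 3)
```

View pics/c1.png

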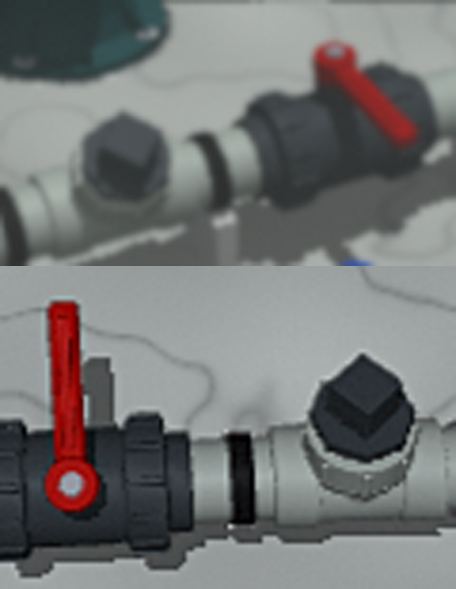

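```bash
python3 - <<'E'
from h import *
def two(s,t):
    e1,d1=rays("scene",s);e2,d2=rays("top",t);x,r=tri([(e1,d1[0]),(e2,d2[0])]);return x.round(4),np.round(r,4)
print("stemcap",two((313.4,158.2),(303.4,252.6)))
print("leverend tip",two((332.1,180.5),(301.6,204.7)))
print("plug outer face",two((258.7,181),(381.0,226.3)))
# black bands top at pipe top z~.125
print(plane("top",[(347.5,250.8),(412,246.5),(265,255)],.095))
E
```

```text
stemcap (array([0.4195, 0.1171, 0.1833]), array([0.0015, 0.0015]))
leverend tip (array([0.5463, 0.1217, 0.1757]), array([0.0012, 0.0012]))
plug outer face (array([ 0.4841, -0.0872,  0.1937]), array([0.0002, 0.0002]))
[[ 0.42469073 -0.00282222  0.095     ]
 [ 0.43450984 -0.18367135  0.095     ]
 [ 0.4157521   0.22823372  0.095     ]]
```

```bash
cat >> h.py <<'E'
YAW=.0455
a=np.array([np.sin(.54)*np.cos(YAW),np.sin(.54)*np.sin(YAW),np.cos(.54)])
yl=np.array([-np.sin(YAW),np.cos(YAW),0]); v=np.cross(yl,a)
def tool(phi): # tool x at angle phi from v towards yl, seen about a
    x=np.cos(phi)*v+np.sin(phi)*yl; return np.c_[x,np.cross(-a,x),-a]
def plan(P,Rm,o=None):
    o=o or get_obs();Rc=R.from_euler('xyz',o["ee_rot"]).as_matrix();d=np.array(P)-o["tool_pos"]
    print("shift cm in now-tool",(Rc.T@d*100).round(2),"in target-tool",(Rm.T@d*100).round(2),"rotvec",R.from_matrix(Rc.T@Rm).as_rotvec().round(3))
def onplane(name,px,c,obs=None):
    e,d=rays(name,px,obs);return e+d*(((c-e)@a)/(d@a))[:,None]
E
python3 - <<'E'
from h import *
px=np.array([(362,354),(405,382),(367,418),(327,385)])-[0,266];px=px/3.8+[285,195]
c=np.array([.4841,-.0872,.1937]);P=onplane("top",px,c);q=P-P.mean(0)
print(P.mean(0),np.c_[q@v,q@yl].round(4),np.degrees(np.arctan2(q@yl,q@v)))
plan([.54,-.08,.40],tool(2.36))
plan([.525,-.085,.262],tool(2.36))
E
```

```text
[ 0.48448102 -0.08731307  0.19347492] [[ 0.026  -0.001 ]
 [ 0.0002 -0.0273]
 [-0.0276  0.0023]
 [ 0.0014  0.0261]] [ -2.22470108 -89.61632071 175.32225166  86.84704698]
shift cm in now-tool [-54.05 -47.34 -19.47] in target-tool [-58.49 -29.84 -35.07] rotvec [0.286 0.462 0.437]
shift cm in now-tool [-52.76 -48.22  -5.67] in target-tool [-62.9  -26.07 -22.45] rotvec [0.286 0.462 0.437]
```

>>> step_arm(
  increments="0 0 -5 0 0 0;0 0 -5 0 0 0;0 0 -5 0 0 0;0 0 -5 0 0 0",
  claw=-1,
)

```text
time: 0.55
tool_pos: [0.1559, 0.5268, 0.4071]
ee_rot: [-3.141, -0.0, 2.854]
wrist_force: [-0.0, 0.8, 1.4]
width: 0.0944
```

>>> step_arm(
  increments="-3.4 -3 0 0 0 0;-3.4 -3 0 0 0 0;-3.4 -3 0 0 0 0;-3.4 -3 0 0 0 0;-3.4 -3 0 0 0 0",
)

```text
time: 1.05
tool_pos: [0.277, 0.3337, 0.4052]
ee_rot: [-3.141, -0.0, 2.854]
wrist_force: [0.7, -0.1, 0.1]
width: 0.0938
```

>>> step_arm(
  increments="-3.4 -3 0 0 0 0;-3.4 -3 0 0 0 0;-3.4 -3 0 0 0 0;-3.4 -3 0 0 0 0;-3.4 -3 0 0 0 0",
)

```text
time: 1.55
tool_pos: [0.3975, 0.1415, 0.4053]
ee_rot: [3.141, 0.0, 2.854]
wrist_force: [1.1, -0.2, 0.2]
width: 0.0938
```

>>> step_arm(
  increments="-3.4 -3 0 0 0 0;-3.4 -3 0 0 0 0;-3.4 -3 0 0 0 0;-3.4 -3 0 0 0 0;-3.4 -3 0 0 0 0",
)

```text
time: 2.05
tool_pos: [0.518, -0.0507, 0.4052]
ee_rot: [3.141, -0.0, 2.853]
wrist_force: [1.3, 1.0, -0.5]
width: 0.094
```

>>> step_arm(
  increments="0 0 0 .057 .092 .087;0 0 0 .057 .092 .087;0 0 0 .057 .092 .087;0 0 0 .057 .092 .087;0 0 0 .057 .092 .087",
)

```text
time: 2.55
tool_pos: [0.5177, -0.0485, 0.4054]
ee_rot: [-2.742, -0.375, 2.328]
wrist_force: [0.2, -0.4, -0.8]
width: 0.0942
```

```bash
python3 - <<'E'
from h import *
o=get_obs();print(np.round(o["joint_positions"],3),np.round(o["tool_pos"],3),o["time"])
plan([.525,-.085,.262],tool(2.314))
E
```

```text
[-0.139  0.492  0.566 -0.185  2.61  -1.108] [ 0.518 -0.049  0.405] 2.55
shift cm in now-tool [-8.18  2.92 12.  ] in target-tool [-8.02  3.3  12.01] rotvec [ 0.    -0.001  0.046]
```

>>> step_arm(
  increments="-2 .8 3 0 0 .046;-2 .8 3 0 0 0;-2 .8 3 0 0 0;-2 .8 3 0 0 0;0 0 0 0 0 0",
)

```text
time: 3.05
tool_pos: [0.5231, -0.0851, 0.2561]
ee_rot: [-2.722, -0.365, 2.283]
wrist_force: [-1.1, 0.3, 0.4]
width: 0.0943
```

```bash
python3 - <<'E'
from h import *
o=get_obs();im=snapshot("wrist")[:,:,::-1].copy();cv2.imwrite("pics/w1.png",im)
print(np.round(o["joint_positions"],3),np.round(o["tool_pos"],4),o["time"])
print(proj("wrist",[[.4841,-.0872,.1937],o["tool_pos"],[.4195,.1171,.18]],o))
np.save("o1.npy",o,allow_pickle=True)
E
```

```text
[-0.19   0.457  0.915 -0.159  2.3   -1.055] [ 0.5231 -0.0851  0.2561] 3.05
[[321.42276267 208.27470088]
 [322.56896875 248.04010994]
 [465.50189735 -29.34063218]]
```

View pics/w1.png

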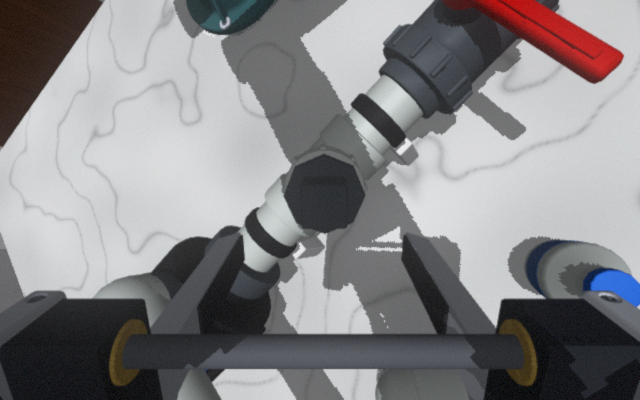

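```bash
python3 - <<'E'
from h import *
im=cv2.imread("pics/w1.png")[145:240,275:375];g=cv2.cvtColor(im,6).astype(float)
g=np.clip((g-15)*4,0,255).astype(np.uint8);cv2.imwrite("pics/w1c.png",cv2.resize(g,None,fx=6,fy=6,interpolation=2))
E
```

```text
(no output)
```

View pics/w1c.png

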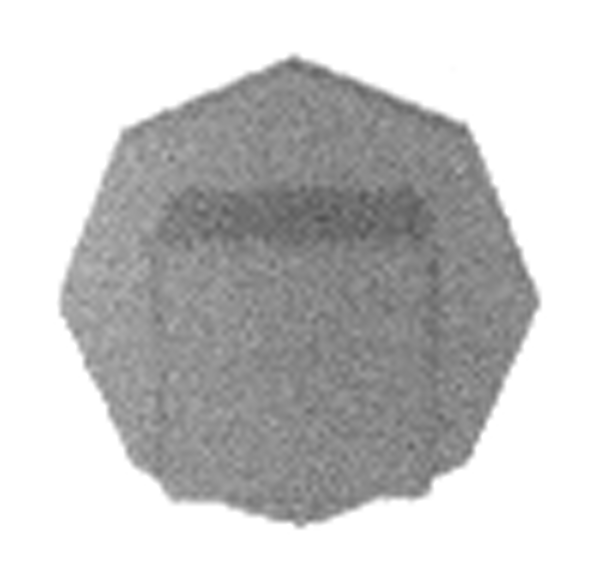

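```bash
python3 - <<'E'
from h import *
o=np.load("o1.npy",allow_pickle=True).item()
e,d=rays("wrist",(324.2,206.2),o);e1,d1=rays("scene",(258.7,181));e2,d2=rays("top",(381.,226.3))
x,r=tri([(e,d[0]),(e1,d1[0]),(e2,d2[0])]);print(x.round(4),np.round(r,4))
P=onplane("wrist",[(301.2,185),(347.3,185),(347.3,227.6),(301.2,227.6)],x,o);q=P-P.mean(0)
print(P.mean(0).round(4),np.linalg.norm(np.diff(P,axis=0),axis=1).round(4),np.degrees(np.arctan2(q@yl,q@v)).round(1))
f=P.mean(0);print("TCP rel face in tool: ",np.round(tool(2.314).T@(f-o["tool_pos"])*100,2),R.from_euler('xyz',o['ee_rot']).as_matrix()[:,2],-a)
rb=plane("top",[(336,165)],.15);print("bottle",rb, "hold",[k for k in dir(__import__('bench')) if 'hold' in k])
print(o.keys())
E
```

```text
[ 0.4839 -0.0863  0.1929] [0.0017 0.001  0.0009]
[ 0.4844 -0.0848  0.1925] [0.0366 0.0362 0.038 ] [178.1  87.5  -0.8 -93.6]
TCP rel face in tool:  [0.18 0.1  7.44] [-0.52140783 -0.01980957 -0.85307764] [-0.51360389 -0.02338512 -0.85770868]
bottle [[0.65844722 0.02672398 0.15      ]] hold ['hold_point_z']
dict_keys(['time', 'joint_positions', 'qvel', 'joint_torque', 'tool_pos', 'ee_rot', 'wrist_force', 'wrist_torque', 'width'])
```

>>> step_arm(
  increments=".1 .1 3.2 0 0 0;.1 0 3.2 0 0 0;0 0 3.2 0 0 0;0 0 0 0 0 0",
)

```text
time: 3.5
tool_pos: [0.4725, -0.0838, 0.1789]
ee_rot: [-2.726, -0.36, 2.286]
wrist_force: [0.8, -0.0, -0.5]
width: 0.0942
```

>>> step_arm(
  increments="0 0 0 0 0 0;0 0 0 0 0 0;0 0 0 0 0 0;0 0 0 0 0 0;0 0 0 0 0 0",
  claw=1,
)

```text
time: 4.0
tool_pos: [0.4759, -0.0847, 0.1808]
ee_rot: [-2.731, -0.354, 2.288]
wrist_force: [0.6, 0.2, -0.9]
width: 0.0571
```

```bash
cat >>h.py <<'E'
def tq():
    o=get_obs();z=R.from_euler('xyz',o["ee_rot"]).as_matrix()
    print("t",round(o["time"],2),"j6",round(o["joint_positions"][5],3),"tcp",np.round(o["tool_pos"],4),"w",round(float(o["width"]),4),"F_tool",(z.T@o["wrist_force"]).round(1),"M_tool",(z.T@o["wrist_torque"]).round(2),"j6tq",np.round(o["joint_torque"][5],3))
E
python3 - <<'E'
from h import *
print(hold_point_z);tq();im=snapshot("wrist")[:,:,::-1];cv2.imwrite("pics/w2.png",im);tq()
E
```

```text
0.0188
t 4.0 j6 -1.035 tcp [ 0.4759 -0.0847  0.1808] w 0.0571 F_tool [-0.5  0.8  0.5] M_tool [-0.1  -0.1   0.04] j6tq -0.022
t 4.05 j6 -1.035 tcp [ 0.4757 -0.0847  0.1805] w 0.0534 F_tool [ 0.2 -0.2  0.6] M_tool [-0.16 -0.1   0.04] j6tq -0.022
```

View pics/w2.png

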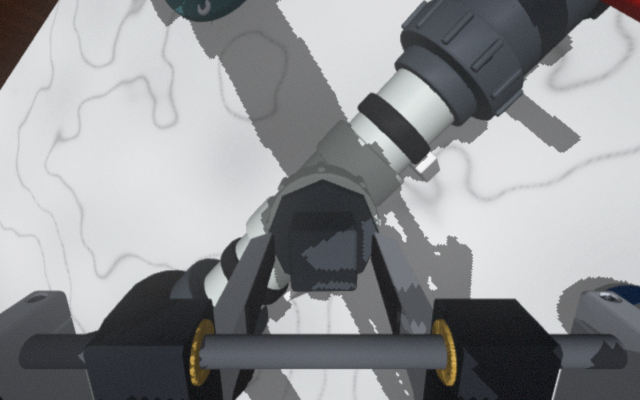

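```bash
python3 - <<'E'
from h import *
f=np.array([.4842,-.0855,.1927]);plan(f-.025*a,tool(2.314))
E
```

```text
shift cm in now-tool [-0.15 -0.01  1.02] in target-tool [-0.16 -0.01  1.02] rotvec [0.004 0.002 0.003]
```

>>> step_arm(
  increments="0 0 0 0 0 0",
  claw=-0.2,
)

```text
time: 4.15
tool_pos: [0.4754, -0.0846, 0.1802]
ee_rot: [-2.73, -0.355, 2.287]
wrist_force: [-0.1, 0.7, 0.2]
width: 0.0559
```

>>> step_arm(
  increments="-.15 0 .5 0 0 0;0 0 .5 0 0 0;0 0 0 0 0 0",
)

```text
time: 4.45
tool_pos: [0.4702, -0.0859, 0.1701]
ee_rot: [-2.729, -0.357, 2.286]
wrist_force: [-0.2, -0.3, -0.8]
width: 0.0566
```

```bash
python3 - <<'E'
from h import *
tq();f=np.array([.4842,-.0855,.1927]);plan(f-.025*a,tool(2.314))
E
```

```text
t 4.45 j6 -1.035 tcp [ 0.4702 -0.0859  0.1701] w 0.0566 F_tool [-0.4  0.   0.8] M_tool [-0.12 -0.13  0.06] j6tq -0.021
shift cm in now-tool [-0.05  0.01 -0.16] in target-tool [-0.05  0.01 -0.16] rotvec [ 0.002 -0.     0.003]
```

>>> step_arm(
  increments="0 0 0 0 0 0;0 0 0 0 0 0;0 0 0 0 0 0;0 0 0 0 0 0;0 0 0 0 0 0",
  claw=1,
)

```text
time: 4.95
tool_pos: [0.4713, -0.0857, 0.171]
ee_rot: [-2.731, -0.355, 2.288]
wrist_force: [1.3, 1.7, -1.1]
width: 0.0375
```

```bash
python3 -c "
from h import *
tq()"
```

```text
t 4.95 j6 -1.036 tcp [ 0.4713 -0.0857  0.171 ] w 0.0375 F_tool [0.1 2.4 0.2] M_tool [-0.38 -0.14 -0.14] j6tq 0.129
```

>>> step_arm(
  increments="0 0 0 0 0 .05;0 0 0 0 0 .1;0 0 0 0 0 .1;0 0 0 0 0 .1;0 0 0 0 0 .1",
)

```text
time: 5.45
tool_pos: [0.4716, -0.0855, 0.1709]
ee_rot: [-2.626, -0.149, 1.87]
wrist_force: [3.5, 1.0, -0.5]
width: 0.0378
```

```bash
python3 -c "
from h import *
tq()"
```

```text
t 5.45 j6 -0.582 tcp [ 0.4716 -0.0855  0.1709] w 0.0378 F_tool [-0.1  3.4 -1.3] M_tool [-0.51  0.07 -0.19] j6tq -0.633
```

>>> step_arm(
  increments="0 0 0 0 0 .05;0 0 0 0 0 .05;0 0 0 0 0 .05;0 0 0 0 0 .03;0 0 0 0 0 0",
)

```text
time: 5.95
tool_pos: [0.4718, -0.0854, 0.1708]
ee_rot: [-2.61, -0.061, 1.716]
wrist_force: [4.3, 3.3, -1.6]
width: 0.0379
```

```bash
python3 -c "
from h import *
tq()"
```

```text
t 5.95 j6 -0.405 tcp [ 0.4718 -0.0854  0.1708] w 0.0379 F_tool [ 2.5  4.9 -0.9] M_tool [-0.67  0.3   0.19] j6tq 0.045
```

>>> step_arm(
  increments="0 0 0 0 0 .05;0 0 0 0 0 .05;0 0 0 0 0 .05",
)

```text
time: 6.25
tool_pos: [0.4719, -0.0854, 0.1707]
ee_rot: [-2.607, 0.016, 1.586]
wrist_force: [5.4, 1.9, -2.2]
width: 0.038
```

```bash
python3 -c "
from h import *
tq();o=get_obs();print(o['wrist_torque'],o['qvel'][5])"
```

```text
t 6.25 j6 -0.254 tcp [ 0.4719 -0.0854  0.1707] w 0.038 F_tool [ 1.8  5.8 -0.8] M_tool [-0.65  0.29 -0.15] j6tq -0.234
[ 0.33556674 -0.64708734 -0.01156603] 0.4976418309722406
```

>>> step_arm(
  increments="0 0 0 0 0 .05;0 0 0 0 0 .05;0 0 0 0 0 .05",
)

```text
time: 6.55
tool_pos: [0.472, -0.0854, 0.1706]
ee_rot: [-2.615, 0.092, 1.457]
wrist_force: [5.2, 2.4, -2.3]
width: 0.0379
```

```bash
python3 -c "
from h import *
tq()"
```

```text
t 6.55 j6 -0.104 tcp [ 0.472  -0.0854  0.1706] w 0.0379 F_tool [ 3.1  5.3 -0.7] M_tool [-0.64  0.45 -0.2 ] j6tq -0.235
```

>>> step_arm(
  increments="0 0 0 0 0 .03",
)

```text
time: 6.65
tool_pos: [0.472, -0.0854, 0.1706]
ee_rot: [-2.617, 0.107, 1.431]
wrist_force: [4.8, 2.1, -1.1]
width: 0.038
```

```bash
python3 -c "
from h import *
tq()"
```

```text
t 6.65 j6 -0.075 tcp [ 0.472  -0.0854  0.1706] w 0.038 F_tool [ 2.8  4.2 -1.5] M_tool [-0.64  0.5  -0.14] j6tq 0.001
```

>>> step_arm(
  increments="0 0 0 0 0 .04;0 0 0 0 0 .04;0 0 0 0 0 .04",
)

```text
time: 6.95
tool_pos: [0.4721, -0.0854, 0.1706]
ee_rot: [-2.632, 0.166, 1.326]
wrist_force: [5.2, 2.3, -2.5]
width: 0.0381
```

```bash
python3 -c "
from h import *
tq()"
```

```text
t 6.95 j6 0.045 tcp [ 0.4721 -0.0854  0.1706] w 0.0381 F_tool [ 3.9  4.9 -0.6] M_tool [-0.7   0.56 -0.3 ] j6tq -0.015
```

>>> step_arm(
  increments="0 0 0 0 0 .04",
)

```text
time: 7.05
tool_pos: [0.4722, -0.0854, 0.1705]
ee_rot: [-2.638, 0.185, 1.291]
wrist_force: [5.2, 1.9, -0.8]
width: 0.038
```

```bash
python3 -c "
from h import *
tq()"
```

```text
t 7.05 j6 0.085 tcp [ 0.4722 -0.0854  0.1705] w 0.038 F_tool [ 3.4  4.  -1.9] M_tool [-0.7   0.59 -0.36] j6tq 0.043
```

>>> step_arm(
  increments="0 0 0 0 0 .03",
)

```text
time: 7.15
tool_pos: [0.4722, -0.0855, 0.1705]
ee_rot: [-2.643, 0.2, 1.264]
wrist_force: [4.7, 2.2, -2.8]
width: 0.0378
```

```bash
python3 -c "
from h import *
tq()"
```

```text
t 7.15 j6 0.114 tcp [ 0.4722 -0.0855  0.1705] w 0.0378 F_tool [ 4.   4.3 -0. ] M_tool [-0.73  0.53 -0.45] j6tq 0.204
```

>>> step_arm(
  increments="0 0 0 0 0 .03",
)

```text
time: 7.25
tool_pos: [0.4723, -0.0854, 0.1705]
ee_rot: [-2.649, 0.214, 1.238]
wrist_force: [4.9, 1.8, -2.8]
width: 0.038
```

```bash
python3 -c "
from h import *
tq()"
```

```text
t 7.25 j6 0.144 tcp [ 0.4723 -0.0854  0.1705] w 0.038 F_tool [ 3.8  4.5 -0.1] M_tool [-0.75  0.57 -0.43] j6tq 0.214
```

>>> step_arm(
  increments="0 0 0 0 0 .03",
)

```text
time: 7.35
tool_pos: [0.4723, -0.0855, 0.1705]
ee_rot: [-2.655, 0.228, 1.211]
wrist_force: [5.1, 2.4, -2.4]
width: 0.038
```

```bash
python3 -c "
from h import *
tq()"
```

```text
t 7.35 j6 0.174 tcp [ 0.4723 -0.0855  0.1705] w 0.038 F_tool [ 4.4  4.2 -0.6] M_tool [-0.69  0.55 -0.51] j6tq 0.258
```

>>> step_arm(
  increments="0 0 0 0 0 .025;0 0 0 0 0 0;0 0 0 0 0 0;0 0 0 0 0 0",
)

```text
time: 7.75
tool_pos: [0.4723, -0.0855, 0.1705]
ee_rot: [-2.66, 0.239, 1.189]
wrist_force: [5.1, 2.2, -2.6]
width: 0.0382
```

```bash
python3 -c "
from h import *
tq()"
```

```text
t 7.75 j6 0.198 tcp [ 0.4723 -0.0855  0.1705] w 0.0382 F_tool [ 4.4  4.2 -0.3] M_tool [-0.69  0.6  -0.36] j6tq 0.376
```

>>> step_arm(
  increments="0 0 0 0 0 0;0 0 0 0 0 0;0 0 0 0 0 0;0 0 0 0 0 0;0 0 0 0 0 0",
  claw=-1,
)

```text
time: 8.25
tool_pos: [0.4709, -0.086, 0.1711]
ee_rot: [-2.657, 0.242, 1.187]
wrist_force: [-0.5, -0.3, -0.6]
width: 0.0742
```

>>> step_arm(
  increments="0 0 -2 0 0 0;0 0 -4 0 0 0;0 0 -4 0 0 0;0 0 0 0 0 0",
)

```text
time: 8.65
tool_pos: [0.5248, -0.084, 0.2613]
ee_rot: [-2.667, 0.24, 1.185]
wrist_force: [-0.4, -0.6, -0.2]
width: 0.0936
```

```bash
python3 - <<'E'
from h import *
tq();o=get_obs();np.save("o3.npy",o,allow_pickle=True);im=snapshot("wrist")[:,:,::-1].copy();cv2.imwrite("pics/w3.png",im)
t=snapshot("top")[:,:,::-1];cv2.imwrite("pics/t3.png",t)
p=proj("wrist",[.4842,-.0855,.1927],o)[0].astype(int);print(p)
g=cv2.cvtColor(im,6).astype(float)[p[1]-55:p[1]+55,p[0]-55:p[0]+55]
g=np.clip((g-15)*4,0,255).astype(np.uint8)
b=cv2.cvtColor(t,6).astype(float)[200:255,355:410];b=np.clip((b-15)*3,0,255).astype(np.uint8)
cv2.imwrite("pics/w3c.png",np.hstack([cv2.resize(g,(400,400),interpolation=2),cv2.resize(b,(400,400),interpolation=2)]))
E
```

```text
t 8.65 j6 0.184 tcp [ 0.5248 -0.084   0.2613] w 0.0936 F_tool [-0.6  0.   0.4] M_tool [-0.15 -0.04  0.07] j6tq -0.065
[322 205]
```

View pics/w3c.png

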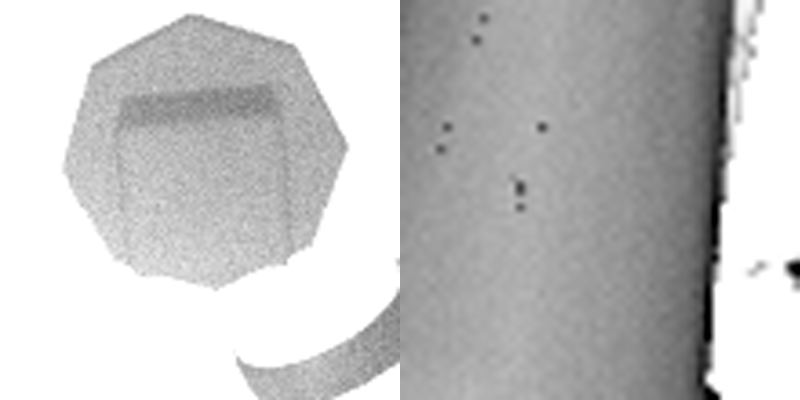

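```bash
python3 - <<'E'
from h import *
plan([.49,.06,.30],R.from_euler('xyz',[np.pi,0,np.pi/2]).as_matrix())
print(plane("top",[(209,157),(213,297)],.226))
E
```

```text
shift cm in now-tool [ 10.73 -10.72  -2.35] in target-tool [14.38 -3.26 -4.28] rotvec [-0.52   0.142 -0.433]
[[0.6670912  0.3577549  0.226     ]
 [0.31155966 0.33762075 0.226     ]]
```

>>> step_arm(
  increments="0 0 -.8 -.104 .028 -.087;0 0 -.8 -.104 .028 -.087;0 0 -.8 -.104 .028 -.087;0 0 -.8 -.104 .028 -.087;0 0 -.8 -.104 .028 -.087",
  claw=1,
)

```text
time: 9.25
tool_pos: [0.5336, -0.0817, 0.293]
ee_rot: [-3.141, -0.0, 1.577]
wrist_force: [-0.2, 0.2, 0.1]
width: 0.0572
```

>>> step_arm(
  increments="3.6 -.5 0 0 0 0;3.6 -.5 0 0 0 0;3.6 -.5 0 0 0 0;3.6 -.5 0 0 0 0;0 0 0 0 0 0",
)

```text
time: 9.75
tool_pos: [0.5121, 0.065, 0.2924]
ee_rot: [-3.135, -0.0, 1.578]
wrist_force: [-0.9, -0.3, 0.1]
width: 0.0169
```

```bash
python3 - <<'E'
from h import *
tq();o=get_obs();print(np.round(o["ee_rot"],3));np.save("o4.npy",o,allow_pickle=True);im=snapshot("wrist")[:,:,::-1].copy();cv2.imwrite("pics/w4.png",im)
print(proj("wrist",[[.4195,.1171,.1833],[.5463,.1217,.1757]],o).round(1))
r=im.astype(int);m=((r[:,:,2]>90)&(r[:,:,1]<60)&(r[:,:,0]<60)).astype(np.uint8)
nn,l,st,ce=cv2.connectedComponentsWithStats(m)
for k in range(1,nn):
    if st[k,4]>80: print(st[k],ce[k].round(1),cv2.boxPoints(cv2.minAreaRect(np.argwhere(l==k)[:,::-1].astype(np.float32))).round(1).tolist())
E
```

```text
t 9.75 j6 0.009 tcp [0.5121 0.065  0.2924] w 0.0169 F_tool [-0.3 -0.9 -0.1] M_tool [ 0.06 -0.09 -0.04] j6tq 0.26
[-3.135 -0.     1.578]
[[217.5 137. ]
 [363.2 131.8]]
[ 198  115  164   43 4015] [277.  132.9] [[198.0, 115.0], [361.0, 115.0], [361.0, 157.0], [198.0, 157.0]]
```

View pics/w4.png

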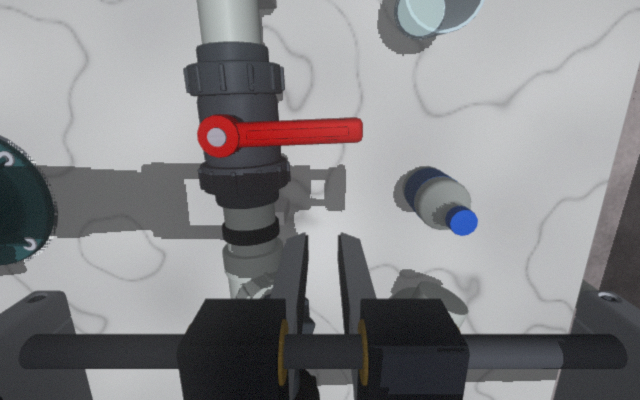

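```bash
python3 - <<'E'
from h import *
o=np.load("o4.npy",allow_pickle=True).item()
def T(w,s,t):
    rs=[]
    for n,p in(("wrist",w),("scene",s),("top",t)):
        e,d=rays(n,p,o);rs.append((e,d[0]))
    x,r=tri(rs);print(x.round(4),np.round(r,4));return x
c=T((216,137.5),(313.4,158.2),(303.4,252.6));t=T((361,131),(332.1,180.5),(301.6,204.7))
th=np.arctan2(*(t-c)[1::-1]);print(th,np.linalg.norm((t-c)[:2]))
s=c[:2];g=.085
for ang in [-.4,0,.3,.6,.9,1.2,1.4,1.571,1.62]:
    d=.011+.0125*abs(np.sin(ang))+.009*abs(np.cos(ang))
    A=ang+YAW;print(ang,(s+g*np.array([np.cos(A),np.sin(A)])+d*np.array([np.sin(A),-np.cos(A)])).round(4))
E
```

```text
[0.4191 0.117  0.1835] [0.0009 0.0018 0.0012]
[0.5454 0.122  0.175 ] [0.001  0.0013 0.0016]
0.03978677567745344 0.12643964842984615
-0.4 [0.4904 0.0648]
0 [0.5049 0.1009]
0.3 [0.5069 0.1239]
0.6 [0.5023 0.1478]
0.9 [0.4902 0.1705]
1.2 [0.4708 0.1893]
1.4 [0.4543 0.1982]
1.571 [0.4387 0.203 ]
1.62 [0.4349 0.2039]
```

>>> step_arm(
  increments=".4 -.7 4.5 0 0 0;0 0 4.5 0 0 0;0 0 4.4 0 0 0;0 0 0 0 0 0",
)

```text
time: 10.2
tool_pos: [0.4999, 0.064, 0.1503]
ee_rot: [-3.119, 0.002, 1.571]
wrist_force: [-1.5, 0.8, -1.1]
width: 0.0004
```

```bash
python3 -c "
from h import *
tq()"
```

```text
t 10.2 j6 0.015 tcp [0.4999 0.064  0.1503] w 0.0004 F_tool [ 0.8 -1.4  1.2] M_tool [ 0.15 -0.    0.03] j6tq 0.005
```

>>> step_arm(
  increments="2 .3 -.6 0 0 0;1.7 .2 0 0 0 0;1.1 .1 0 0 0 0;1.2 .1 0 0 0 0;0 0 0 0 0 0",
)

```text
time: 10.7
tool_pos: [0.5147, 0.1248, 0.1683]
ee_rot: [-3.141, 0.003, 1.573]
wrist_force: [-2.4, -2.3, 1.4]
width: 0.0002
```

```bash
python3 -c "
from h import *
tq()"
```

```text
t 10.7 j6 0.13 tcp [0.5147 0.1248 0.1683] w 0.0002 F_tool [-2.3 -2.4 -1.4] M_tool [ 0.25 -0.58 -0.02] j6tq 0.128
```

>>> step_arm(
  increments="0 -.3 .7 0 0 0;1.2 -.5 0 0 0 0;1.1 -.5 0 0 0 0;0 0 0 0 0 0",
)

```text
time: 11.1
tool_pos: [0.5027, 0.1487, 0.1605]
ee_rot: [3.138, -0.0, 1.573]
wrist_force: [4.6, -1.5, 1.9]
width: 0.0003
```

```bash
python3 -c "
from h import *
tq()"
```

```text
t 11.1 j6 0.178 tcp [0.5027 0.1487 0.1605] w 0.0003 F_tool [-1.5  4.6 -1.9] M_tool [-0.72 -0.2   0.04] j6tq 0.07
```

On track (lever about 0.6 rad). Continue along the arc.

>>> step_arm(
  increments="1.1 -.6 0 0 0 0;1.1 -.7 0 0 0 0;.9 -1 0 0 0 0;.9 -.9 0 0 0 0;0 0 0 0 0 0",
)

```text
time: 11.6
tool_pos: [0.4683, 0.1881, 0.1595]
ee_rot: [-3.139, 0.001, 1.573]
wrist_force: [2.1, -1.9, 0.1]
width: 0.0006
```

```bash
python3 -c "
from h import *
tq()"
```

```text
t 11.6 j6 0.267 tcp [0.4683 0.1881 0.1595] w 0.0006 F_tool [-1.9  2.1 -0.1] M_tool [-0.13 -0.24 -0.02] j6tq 0.097
```

>>> step_arm(
  increments=".5 -.8 0 0 0 0;.5 -.8 0 0 0 0;.3 -.7 0 0 0 0;.2 -.6 0 0 0 0;0 0 0 0 0 0",
)

```text
time: 12.1
tool_pos: [0.4401, 0.2028, 0.1595]
ee_rot: [-3.14, 0.001, 1.573]
wrist_force: [2.8, -1.5, 0.6]
width: 0.0006
```

```bash
python3 -c "
from h import *
tq()"
```

```text
t 12.1 j6 0.313 tcp [0.4401 0.2028 0.1595] w 0.0006 F_tool [-1.5  2.8 -0.6] M_tool [-0.49 -0.52 -0.03] j6tq 0.081
```

>>> step_arm(
  increments="0 -.2 0 0 0 0;0 0 0 0 0 0",
)

```text
time: 12.3
tool_pos: [0.4388, 0.2029, 0.1595]
ee_rot: [-3.141, 0.001, 1.572]
wrist_force: [4.8, -1.9, 0.6]
width: 0.0006
```

```bash
python3 - <<'E'
from h import *
tq();im=snapshot("scene")[:,:,::-1];cv2.imwrite("pics/s5.png",im)
cv2.imwrite("pics/s5c.png",cv2.resize(im[100:240,190:430],None,fx=3,fy=3,interpolation=2))
E
```

```text
t 12.3 j6 0.315 tcp [0.4388 0.2029 0.1595] w 0.0006 F_tool [-1.9  4.8 -0.6] M_tool [-0.75 -0.48 -0.  ] j6tq 0.069
```

View pics/s5c.png

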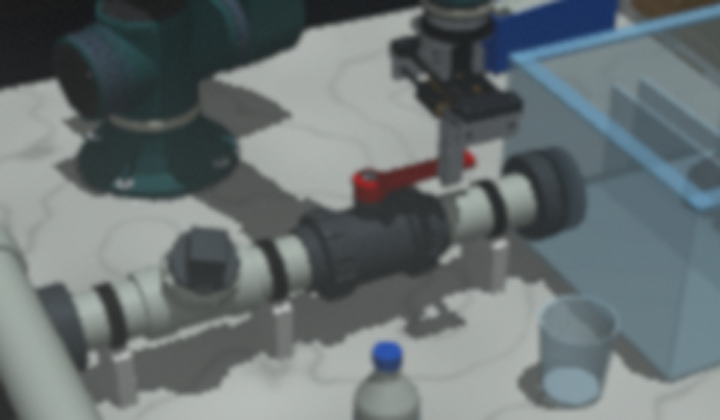

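>>> step_arm(
  increments="0 -.3 0 0 0 0;0 -.2 0 0 0 0;0 0 0 0 0 0",
)

```text
time: 12.65
tool_pos: [0.4385, 0.2029, 0.1599]
ee_rot: [3.131, 0.0, 1.572]
wrist_force: [15.9, -2.3, -5.4]
width: 0.0003
```

```bash
python3 -c "
from h import *
tq()"
```

```text
t 12.65 j6 0.318 tcp [0.4385 0.2029 0.1599] w 0.0003 F_tool [-2.3 15.9  5.6] M_tool [-2.92 -0.4  -0.05] j6tq 0.135
```

>>> step_arm(
  increments="0 -.3 0 0 0 0;0 -.2 0 0 0 0;0 0 0 0 0 0",
)

```text
time: 12.95
tool_pos: [0.4384, 0.2029, 0.1601]
ee_rot: [3.12, -0.0, 1.57]
wrist_force: [28.1, -0.7, -11.9]
width: 0.0007
```

```bash
python3 -c "
from h import *
tq()"
```

```text
t 12.95 j6 0.321 tcp [0.4384 0.2029 0.1601] w 0.0007 F_tool [-0.7 27.8 12.6] M_tool [-5.28 -0.28 -0.2 ] j6tq 0.186
```

>>> step_arm(
  increments="0 1.5 0 0 0 0;0 1.5 0 0 0 0;0 0 -4 0 0 0;0 0 -5 0 0 0;-2 0 -5 0 0 0",
)

```text
time: 13.45
tool_pos: [0.4569, 0.1865, 0.2962]
ee_rot: [-3.134, -0.001, 1.576]
wrist_force: [0.9, 0.5, 0.4]
width: 0.0004
```

>>> step_arm(
  increments="-4.5 0 0 0 0 0;-4.5 0 0 0 0 0;-4.5 0 0 0 0 0;0 0 0 0 0 0",
)

```text
time: 13.85
tool_pos: [0.4578, 0.0463, 0.2954]
ee_rot: [-3.137, 0.0, 1.566]
wrist_force: [-0.7, 0.8, 0.8]
width: 0.0005
```

```bash
python3 - <<'E'
from h import *
tq();o=get_obs();im=snapshot("wrist")[:,:,::-1].copy();cv2.imwrite("pics/w6.png",im)
r=im.astype(int);m=((r[:,:,2]>90)&(r[:,:,1]<60)&(r[:,:,0]<60))
p=np.argwhere(m)[:,::-1];P=plane("wrist",p,.177,o)[:,:2];s=np.array([.4191,.117]);q=P-s;rr=np.hypot(*q.T);k=rr>.04
print("lever yaw minus line yaw",np.arctan2(*q[k].mean(0)[::-1])-YAW,rr.max())
s=snapshot("scene")[:,:,::-1];cv2.imwrite("pics/s6.png",s)
cv2.imwrite("pics/f.png",np.vstack([cv2.resize(im,(480,300)),cv2.resize(s,(480,300))]))
E
```

```text
t 13.85 j6 -0.018 tcp [0.4578 0.0463 0.2954] w 0.0005 F_tool [ 0.8 -0.7 -0.8] M_tool [ 0.06 -0.07 -0.01] j6tq -0.354
lever yaw minus line yaw 1.5681404475958116 0.09046598521586917
```

View pics/f.png

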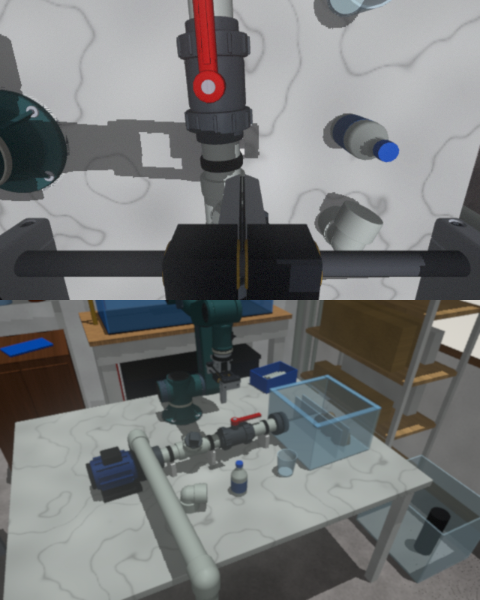

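```bash
python3 -c "
from bench import *
print(close_job())"
```

```text
the job is handed in; nothing more can be done
None
```

I tightened the plug, opened the valve fully and handed the job in at about 14 s on the robot's clock, well inside the 72 s limit. No verdict came back.

- **Plug:** I gripped it by the flats and turned it clockwise about 1.23 rad. The torque ran at about 0.2 N m, then climbed from 0.30 to 0.51 N m, and I turned a last 0.025 rad and held. I estimate the bite at about 0.18–0.20 rad under load.
- **After letting go:** a close-up showed the head about 0.07–0.09 rad behind the gripper. That fits it settling back to about 0.12 rad, though the picture alone cannot rule out a small slip in the jaws. The torque after the hold read lower, 0.36 N m, with the arm still. The bite value is inferred from torque and angle, not read directly.
- **Valve:** I pushed the lever round with the closed fingers until it met its stop, where it took 28 N without moving. The wrist camera then measured it at 1.568 rad, against 1.571 fully open.
- **Other checks:** the last pictures show the bottle, cup and elbow standing as before, by eye only. The gripper was well clear, with the wrist force back to about 1 N.

On the first approach the gripper stopped about 10 mm short along the plug's axis. I saw this in the wrist picture and corrected it before gripping.

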